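# Find the clamp with the worn swivel and pull it from the bench

### The arm

A 6-joint arm with a two-finger parallel gripper is mounted at the origin on the work surface. World frame = base frame: x ahead of the robot, y to its left, z up, the work surface at z = 0. Lengths are in mm, angles in rad, forces in N, time in s.
With the tool pointing down it reaches from about 350 to 850 mm from the base axis. Payload 8.1 kg.
Tool frame: the origin (TCP) lies midway between the tips of the shut fingers; the grasp point (between the pads) lies 19 mm behind it; z points along the fingers, y is the direction in which the jaws open and shut (so a half turn about z gives the same grasp; the last joint's range is limited). The gripper opens to 85 mm and grips with 20 to 120 N. Pads are 22 mm wide; open, the fingers measure 114 mm over their backs; the gripper's body (76 mm by 85 mm) begins 54 mm behind the grasp point. The pads swing forward as they close: fully open they stand 13 mm farther back than shut.
Start: joints at [1.15, 0.13, 1.488, -0, 1.523, -0.085], TCP at [197.693, 566.5, 231.292] pointing down, gripper open.
Joint ranges: [-2.96, 2.96], [-0.89, 2.26], [0.02, 2.5], [-1.34, 4.48], [0, 2.73], [-2.66, 2.66]. Speed limits (rad/s): [2.39, 2.39, 2.79, 3.14, 3.14, 3.14].

### API

Orientations are given as a rotation vector (axis times angle).
In Python, from cell import manip, vision gives the robot as it stands.
- The arm moves only by the tool apply_moves, never from a script. Its argument "steps" is a list of rows, each a list of 6 numbers: the shift along the tool's x, y, z in cm, then the turn, a rotation vector about the tool's x, y, z in degrees. A call has 1 to 20 rows; each row shifts and turns the commanded pose from where the row before left it, along the tool's axes as they then stand; what a row does not reach is not made up. A row lasts 1/12 s, in which the tool goes at most 41.7 mm and 7.16 degrees, less where a joint would pass 70% of its speed; a pose out of reach is approached as far as the arm can. A call is refused whole if a number of a shift passes 4.17 or a number of a turn 7.16, either way. A call with a gripper value outside its range is refused whole. "gripper" is the finger opening in cm, from 0 to 8.54, set as the call begins (left out, the last holds). The fingers move at their own pace and stop on an object; "grip_force" is the grip in N (left out, the last holds). Time passes only in rows, so rows that do not move let the fingers close. It gives the time, the measured TCP pose, the force and the opening at its end, in the units of the state.
- manip.state(): the state, without advancing time (a new reading comes with each control period).
- vision.snapshot(name): name is "scene" or "top"; returns (picture, depth): 420x560x3 uint8, red, green, blue; 420x560 float32, mm along the optical axis (not along the pixel's ray), 0 where there is no reading.
- vision.camera_params(name): a dict with "intrinsics" (3x3 intrinsics, pixels), "k1" (the pictures are not rectified: a ray, as slopes to the right and down, at radius r is drawn at 1 + k1 r^2 times it, then the intrinsics apply), "rvec" (rotation vector, rad) and "tvec" (3), from world to camera coordinates, as OpenCV has them. Camera axes: x right, y down, z forward; pixel columns grow to the right and rows downward; lengths in mm; the calibration is good to about 2 mm. A picture is of the moment at which its call begins. camera_params takes no time and is no camera call.
- manip.sign_off(): hands the job in, once; it reports no verdict.
The state is a dict: "clock": time; "joint_pos": joint angles; "joint_velocities": joint speeds; "effort": joint torques, N m; "tcp_pos": TCP position; "ee_rot": TCP orientation; "contact_force": force on the tool from outside, world axes, zero at the start; "moment": the same for the moment, N m; "finger_gap": opening from 0.0 (shut) to 1.0 (fully open).
Only numpy, scipy, OpenCV 4.12 (cv2) and the standard library are available. Lean on these libraries where they do the work, as an engineer would, in place of code of your own. Each camera call takes 0.05 s, during which the arm holds its last target. There are 200 camera calls.

### The job

One of the three extension clamps on the bar under the reagent shelf has a worn swivel: rock their jaw heads by turns to the left, then to the right, until you have found the one that flops instead of standing firm. Flip that clamp's cam lever open past dead centre, lift the clamp out and lay it down flat and lengthwise in the red repairs tray (do not drop it), then flip the lever of the emptied boss back until it snaps shut, so that the boss keeps its place on the bar. Leave the two sound clamps locked in their bosses and everything else on the bench where it stands.

Things in the scene. Friction and masses are not known exactly. Their poses are not given: they have to be found in the camera images.
- rail_mid (a point): Middle of the white, blue-striped front rail of the reagent shelf, 28 mm deep, 36 mm tall, 1.2 m long, 360 mm above the bench, almost above the bosses: an upright gripper there runs into it, so reach in below it from the robot's side with the fingers leaning 25 to 45 degrees, pointing down and away. x axis away from the robot, y left along the rail, z up.
- frame: The shelf's frame, fixed; origin on the bench right under the 13 mm steel lattice bar that carries the bosses (bar axis 109 mm up, 6 mm nearer the robot than the rail). x away from the robot, y left along the bar. A vertical 12 mm hanger rod joins bar and rail 400 mm to each side of the origin; the shelf's uprights stand 560 mm to each side.
- seat_left (a point): Seat of the left aluminium boss on the bar; x away from the robot, y left, z up. This point is on the axis of the clamp shank lying in the boss, 20 mm above the bar's axis. The boss reaches 22 mm to either side in x; its open-topped groove, 13 mm wide, runs along x, walls up to 5 mm above the point: with the cam open the clamp lifts straight up.
- seat_mid (a point): Seat of the middle aluminium boss on the bar; x away from the robot, y left, z up. Same make as the left one; the bosses sit about 155 mm apart.
- seat_right (a point): Seat of the right aluminium boss on the bar; x away from the robot, y left, z up. Same make as the left one.
- cam_left (a joint): Red-sleeved cam lever of the left boss, rad. Pivot along the seat's x axis, 19 mm to -y of the seat point and 14 mm above it; lever 66 mm long, 16 mm wide in x, 12 mm thick, round-ended. 0: shut, leaning 45 degrees to +y across the shank, which its nose holds down. 1.57: open, leaning 45 degrees to -y. Dead centre 0.785 (upright); it springs to either end from there. About 5 N sideways near the tip moves it.
- cam_mid (a joint): Red-sleeved cam lever of the middle boss, rad. Same make and values as the left one.
- cam_right (a joint): Red-sleeved cam lever of the right boss, rad. Same make and values as the left one.
- clamp_a_grip (a point): Extension clamp a, about 220 g: centre of its bare 12 mm square steel shank between boss and swivel. When seated it is 44 mm nearer the robot than the seat point. x axis from jaws to tail, z up. The tail ends 164 mm behind it, the jaw tips 104 mm ahead (-x). Swivel block (starts 19 mm ahead) and jaws reach 11 mm above and below the shank's axis, a wing screw 30 mm above. It balances about 35 mm behind this point.
- clamp_b_grip (a point): Extension clamp b, about 220 g: centre of its bare 12 mm square steel shank between boss and swivel. Same make as clamp a.
- clamp_c_grip (a point): Extension clamp c, about 220 g: centre of its bare 12 mm square steel shank between boss and swivel. Same make as clamp a.
- swivel_a (a joint): Swivel of clamp a's jaw head, rad. Turns about an upright pin 34 mm ahead of the grip point; 0 straight, positive when the jaws swing to -y (right, seen from the robot). Jaws 31 mm wide over both prongs, 20 mm tall, 36 to 70 mm ahead of the pin. A sound swivel gives less than 2 mm under 5 N at the jaws; the worn one flops freely some 8 mm to each side and stays where left.
- swivel_b (a joint): Swivel of clamp b's jaw head, rad. Same values as for clamp a.
- swivel_c (a joint): Swivel of clamp c's jaw head, rad. Same values as for clamp a.
- tray: Open red plastic repairs tray, 340 by 170 mm outside, 28 mm tall, walls and floor 5 mm; fixed to the bench, at its left or right. Origin at the centre of its underside, x along its length, z up.
- tip_box: Bystander, to be left alone: White pipette tip box with purple deck, 118 x 82 x 58 mm; stands where the tray is not, at the other side. Origin at the centre of its underside.
- amber_1: Bystander, to be left alone: Small amber bottle, 36 mm across, 62 mm tall, between the clamps on the bench. Origin at the centre of its underside.
- amber_2: Bystander, to be left alone: Small amber jar, 36 mm across, 58 mm tall, between the clamps on the bench. Origin at the centre of its underside.
- beaker: Bystander, to be left alone: Clear beaker, 60 mm across, 72 mm tall. Origin at the centre of its underside.
- stopper: Bystander, to be left alone: Black rubber stopper, 32 mm across, 46 mm tall, standing. Origin at the centre of its underside.
- wash_bottle: Bystander, to be left alone: White wash bottle, 68 mm across, 165 mm tall with its spout. Origin at the centre of its underside.
- reagent: Bystander, to be left alone: Amber reagent bottle, 60 mm across, 120 mm tall. Origin at the centre of its underside.

How it is judged:
By the outcome, as a careful person would: the job done as asked, in the order asked, and still so for the second after the job is handed in, with the robot touching nothing.
It also fails if it takes over 72 s, if anything falls off the work surface, if the arm or the gripper's body presses on something with over 40 N, if the wrist force passes 120 N, or if a joint passes its speed limit or range.

## Working session

There is one attempt and no reset: what is moved stays moved. The work goes in short steps, Python scripts to look and compute and a tool call to move; the robot and the scene stay as the last step left them, time stands still between calls to the robot, and variables do not carry over. Pictures are saved under pics/ and viewed, about 8 in all and at most 12, crops included, and the job is handed in when it is done.

Besides the shell and the picture viewer there is one more tool, called after "Request:" in YAML: its name, and indented under it one key for each argument. apply_moves: Moves the arm, as the interface text tells. Its arguments: {"type":"object","properties":{"steps":{"type":"array","items":{"type":"array","items":{"type":"number"}}},"gripper":{"type":"number"},"grip_force":{"type":"number"}},"required":["steps"]}

```bash
ls; mkdir -p pics
python3 - <<'E'
from cell import manip, vision
import cv2, numpy as np
for n in ("scene","top"):
    p,d=vision.snapshot(n); np.savez(f"pics/{n}0.npz",p=p,d=d)
    cv2.imwrite(f"pics/{n}0.png",cv2.resize(p[:,:,::-1],(784,588),interpolation=cv2.INTER_CUBIC))
    print(n,vision.camera_params(n))
print(manip.state())
E
```

```text
pics
scene {'intrinsics': array([[463.90369296,   0.        , 274.84861659],
       [  0.        , 463.90369296, 202.83280485],
       [  0.        ,   0.        ,   1.        ]]), 'k1': -0.14258523835674594, 'rvec': array([ 2.63128402, -0.75530269,  0.14577317]), 'tvec': array([-456.68408802,  361.66386505, 1799.17200269])}
top {'intrinsics': array([[454.60038667,   0.        , 276.48827002],
       [  0.        , 454.60038667, 212.48946752],
       [  0.        ,   0.        ,   1.        ]]), 'k1': 0.033133162762074626, 'rvec': array([ 2.13264383, -2.08982211,  0.22804924]), 'tvec': array([ -29.25397486,  592.97530796, 1517.66549288])}
{'clock': 0.1, 'joint_pos': array([ 1.14961978e+00,  1.31075650e-01,  1.48916890e+00, -9.40961655e-06,
        1.52303874e+00, -8.54049014e-02]), 'joint_velocities': array([ 0.00084462, -0.00045443, -0.00238612, -0.00045014,  0.00089134,
        0.00161349]), 'effort': array([ 1.67735820e-03, -5.70950496e+01, -5.01941800e+01, -3.56075839e-05,
        8.03356350e-03,  1.21425660e-04]), 'tcp_pos': array([197.47589189, 566.03535945, 230.35613282]), 'ee_rot': array([-5.24884542e-01, -3.09701298e+00,  2.57427259e-03]), 'contact_force': array([-0.35417625,  0.33145058, -1.02085229]), 'moment': array([-0.03743668, -0.0042428 , -0.01585192]), 'finger_gap': 0.9969133926028114}
```

View pics/scene0.png

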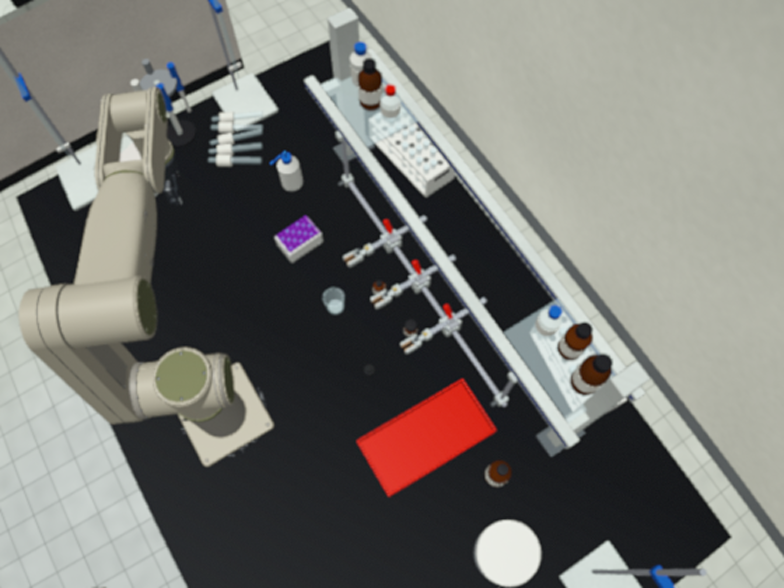

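View pics/top0.png

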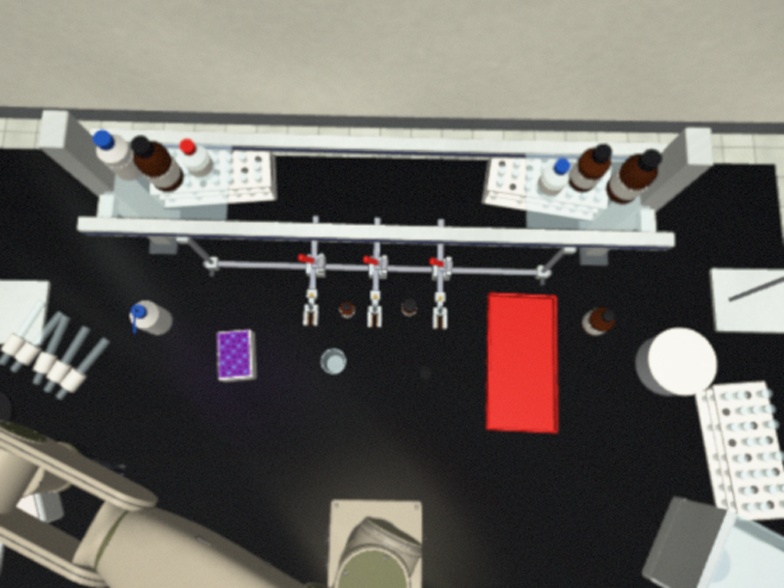

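The top view shows the bar at about row 265/588, bosses near columns 313, 376 and 441, the tray at right (columns 487–557, rows 293–432), and the rail just above the bar. Next I measure these.

```bash
cat > h.py <<'E'
import numpy as np, cv2
from cell import manip, vision
from scipy.spatial.transform import Rotation as R
P={n:vision.camera_params(n) for n in("scene","top")}
def ray(n,u,v):
    c=P[n];K=c["intrinsics"]
    d=cv2.undistortPoints(np.array([[[u,v]]],float),K,np.array([c["k1"],0,0,0.]))[0,0]
    Rm=R.from_rotvec(c["rvec"]).as_matrix()
    return -Rm.T@c["tvec"], Rm.T@np.array([d[0],d[1],1])
def onz(n,u,v,z):
    o,d=ray(n,u,v); return o+d*(z-o[2])/d[2]
def dep(n,u,v,D):
    o,d=ray(n,u,v); return o+d*D
def cloud(n,D):
    c=P[n];K=c["intrinsics"];h,w=D.shape
    uv=np.stack(np.meshgrid(np.arange(w),np.arange(h)),-1).reshape(-1,1,2).astype(float)
    d=cv2.undistortPoints(uv,K,np.array([c["k1"],0,0,0.]))[:,0]
    Rm=R.from_rotvec(c["rvec"]).as_matrix()
    X=(np.c_[d,np.ones(len(d))]*D.reshape(-1,1)-c["tvec"])@Rm
    X[D.ravel()==0]=np.nan
    return X.reshape(h,w,3)
def proj(n,X):
    c=P[n]; return cv2.projectPoints(np.array(X,float).reshape(-1,1,3),c["rvec"],c["tvec"],c["intrinsics"],np.array([c["k1"],0,0,0.]))[0][:,0]
def tri(u1,u2):
    a,d=ray("scene",*u1);b,e=ray("top",*u2)
    A=np.c_[d,-e];s=np.linalg.lstsq(A,b-a,rcond=None)[0]
    p,q=a+d*s[0],b+e*s[1];return (p+q)/2,np.linalg.norm(p-q)
def hsv(p): return cv2.cvtColor(p,cv2.COLOR_RGB2HSV)
E
python3 - <<'E'
from h import *
for n in("scene","top"):
    z=np.load(f"pics/{n}0.npz");p,D=z["p"],z["d"];H=hsv(p);X=cloud(n,D)
    print(n,"valid",(D>0).mean())
    red=(((H[...,0]<8)|(H[...,0]>172))&(H[...,1]>150)&(H[...,2]>100)).astype(np.uint8)
    k,l,s,c=cv2.connectedComponentsWithStats(red)
    for i in range(1,k):
        if s[i,4]>5:
            m=l==i; print("red",s[i],c[i].round(1),np.nanmedian(X[m],0).round(1))
            if s[i,4]>1000:
                r=cv2.minAreaRect(np.argwhere(m)[:,::-1].astype(np.float32));print([onz(n,*q,28).round(1)[:2] for q in cv2.boxPoints(r)])
# top crop around clamps, and scene crop
a=np.load("pics/top0.npz");p=a["p"][145:245,195:345];c=np.load("pics/scene0.npz")["p"][145:260,235:365]
im=np.hstack([cv2.resize(p[...,::-1],(450*1,300),interpolation=cv2.INTER_CUBIC),cv2.resize(c[...,::-1],(339,300),interpolation=cv2.INTER_CUBIC)])
cv2.imwrite("pics/c1.png",im)
X=cloud("top",a["d"])
# height profile along the clamps
g=X[150:240,200:340].reshape(-1,3)
for lo,hi in((100,118),(118,126),(126,145),(145,200)):
    m=(g[:,2]>lo)&(g[:,2]<hi);q=g[m]
    print(lo,hi,m.sum(),np.nanmin(q,0).round(),np.nanmax(q,0).round())
E
```

```text
scene valid 0.9959566326530612
red [276  61   6   7  38] [278.5  64. ] [785.  362.7 486. ]
red [273 156   7  10  40] [276.5 160.4] [657.5 179.8 178.4]
red [294 185   7  10  42] [297.  189.2] [657.1  28.7 177.9]
red [316 217   7  10  41] [319.  220.7] [ 655.9 -123.9  179.9]
red [ 254  270  101   85 4228] [303.7 311.7] [ 446.3 -355.8    5. ]
[array([ 274.6, -265.4]), array([ 629.5, -270.8]), array([ 617.7, -452.3]), array([ 273.1, -440.8])]
top valid 0.9959353741496598
red [129 100  10  10  78] [133.7 104.3] [787.2 366.2 485.7]
red [213 181  11   7  47] [217.3 184.2] [657.7 177.9 184.2]
red [259 183  11   6  42] [263.4 185.5] [656.9  28.5 181.1]
red [307 184   9   6  35] [310.5 186.7] [ 654.9 -124.2  184.2]
red [ 347  209   52  101 4982] [372.6 259. ] [ 444.6 -359.7    5.1]
[array([ 618.9, -268.2]), array([ 622.7, -449.4]), array([ 274.7, -436.1]), array([ 270.8, -263.3])]
100 118 391 [ 512. -228.  100.] [677. 244. 118.]
118 126 103 [ 511. -221.  118.] [703. 240. 126.]
126 145 955 [ 508. -167.  126.] [776. 179. 145.]
145 200 393 [ 510. -167.  145.] [680. 190. 195.]
```

View pics/c1.png

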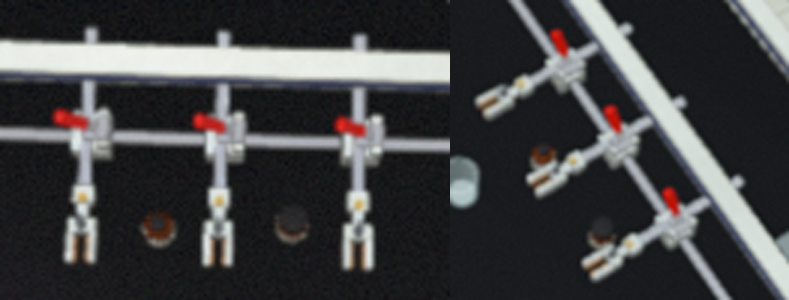

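Run:
```python
from h import *
z=np.load("pics/top0.npz");X=cloud("top",z["d"])
g=X[140:250,190:350].reshape(-1,3);g=g[np.isfinite(g[:,0])]
for y0 in(158,8,-144):
    q=g[(abs(g[:,1]-y0)<40)&(g[:,2]>124)&(g[:,2]<165)]
    print("clamp",y0)
    for x in range(500,800,8):
        s=q[(q[:,0]>=x)&(q[:,0]<x+8)]
        if len(s)>1: print(x,len(s),s[:,1].min().round(1),s[:,1].max().round(1),np.median(s[:,1]).round(1),np.median(s[:,2]).round(1),s[:,2].max().round(1))
# bar
b=g[(g[:,2]>108)&(g[:,2]<120)&(g[:,0]>620)&(g[:,0]<675)]
for lo,hi in((-215,-190),(-100,-50),(50,100),(190,240)):
    s=b[(b[:,1]>lo)&(b[:,1]<hi)];print("bar",lo,len(s),np.median(s,0).round(1),s[:,0].min(),s[:,0].max())
G=X.reshape(-1,3)
r=G[(G[:,2]>370)&(G[:,2]<405)&(G[:,0]<760)&(G[:,0]>600)&(abs(G[:,1])<560)]
for y in(-450,-200,0,200,450):
    s=r[abs(r[:,1]-y)<30]; print("rail",y,s[:,0].min().round(1),s[:,0].max().round(1),np.median(s[:,2]).round(1))
# bystanders
for nm,x0,x1,y0,y1,zl in(("amber1",500,600,50,110,45),("amber2",500,600,-100,-40,45),("beaker",380,500,40,160,30),("stopper",380,480,-140,-60,25),("tip",330,520,250,420,50),("reag",450,600,-560,-460,80),("any",300,640,-260,450,20)):
    s=G[(G[:,0]>x0)&(G[:,0]<x1)&(G[:,1]>y0)&(G[:,1]<y1)&(G[:,2]>zl)]
    if len(s):print(nm,len(s),s.min(0).round(),s.max(0).round())
```

```text
clamp 158
508 13 147.4 176.9 168.4 137.1 143.7
516 16 147.2 177.0 161.4 137.7 143.9
524 19 147.8 177.3 168.6 138.4 142.6
532 13 148.1 178.1 168.9 137.4 141.5
540 27 148.0 178.6 162.2 140.7 162.9
548 20 148.7 175.5 158.7 139.4 162.8
556 8 156.2 172.0 160.4 133.9 158.4
564 8 155.8 167.0 160.9 134.7 140.9
572 17 152.8 172.9 162.6 138.2 144.5
580 13 153.6 173.3 162.8 138.7 144.5
588 15 151.1 170.2 160.2 138.1 144.2
596 9 157.4 168.1 164.2 131.4 138.2
604 10 158.1 168.5 162.0 133.2 138.0
612 8 156.3 164.8 159.9 137.1 138.9
620 9 155.9 166.0 162.7 131.9 134.8
628 14 140.6 176.9 159.4 133.6 156.5
636 30 138.0 176.6 159.3 137.5 151.2
644 37 135.2 177.7 156.0 146.2 161.1
652 30 135.8 177.9 152.9 148.1 164.6
660 15 136.2 161.0 146.9 151.1 163.5
668 19 136.5 167.8 146.2 145.5 152.5
676 15 139.7 174.4 158.3 134.3 150.0
684 8 155.6 165.7 161.8 134.4 138.2
692 8 156.0 165.3 160.4 134.0 137.9
700 11 155.6 166.7 159.2 134.2 138.9
708 8 156.0 166.0 160.7 135.6 140.7
756 7 155.6 164.7 161.5 135.3 140.3
764 8 155.0 165.0 160.1 133.8 137.0
772 5 155.5 165.8 158.4 131.0 136.1
clamp 8
508 17 -0.4 26.0 6.2
[... 2120 characters left out ...]
  114.1] 649.2555576153358 662.388755886477
bar -100 49 [655.5 -71.9 113.7] 650.2448375101951 662.7950869764775
bar 50 51 [657.   74.4 113.4] 651.4947158585185 663.8522825314535
bar 190 51 [658.9 213.3 112.6] 650.7588529666317 664.2847226110414
rail -450 644.6 759.8 375.8
rail -200 647.3 674.9 377.0
rail 0 648.4 677.1 377.0
rail 200 648.6 678.9 376.9
rail 450 650.4 758.2 375.1
amber1 26 [561.  71.  45.] [579.  92.  65.]
amber2 75 [561. -89.  46.] [594. -57.  66.]
beaker 103 [404.  83.  30.] [462. 141.  79.]
stopper 51 [ 399. -127.   25.] [ 427. -102.   48.]
tip 755 [388. 308.  50.] [505. 395.  71.]
reag 178 [ 522. -560.   80.] [ 574. -513.  128.]
any 2038 [ 386. -165.   20.] [640. 414. 163.]
```

All three heads stand straight, with shank axes at y ≈ 161, 12 and −141.5, the seats at x ≈ 657 and the jaws at x 509–543. I go to the left clamp first to rock it.

Request:
apply_moves:
  gripper: 4.5
  grip_force: 40
  steps:
    - [0, 0, 0, 0, 0, -6.4]
    - [0, 0, 0, 0, 0, -6.4]
    - [0, 0, 0, 0, 0, -6.4]
    - [-2.5, -3.1, 0, 0, 0, 0]
    - [-2.5, -3.1, 0, 0, 0, 0]
    - [-2.5, -3.1, 0, 0, 0, 0]
    - [-2.5, -3.1, 0, 0, 0, 0]
    - [-2.5, -3.1, 0, 0, 0, 0]
    - [-2.5, -3.1, 0, 0, 0, 0]
    - [-2.5, -3.1, 0, 0, 0, 0]
    - [-2.5, -3.1, 0, 0, 0, 0]
    - [-2.5, -3.1, 0, 0, 0, 0]
    - [-2.5, -3.1, 0, 0, 0, 0]
    - [-2.5, -3.1, 0, 0, 0, 0]
    - [-2.5, -3.1, 0, 0, 0, 0]
    - [-2.5, -3.1, 0, 0, 0, 0]
    - [0, 0, 0, 0, 0, 0]
    - [0, 0, 0, 0, 0, 0]

```text
clock: 1.6
tcp_pos: [523.2, 161.2, 230.6]
ee_rot: [-0.007, -3.14, 0.001]
contact_force: [-0.3, 1.5, 0.0]
finger_gap: 0.529
```

Request:
apply_moves:
  steps:
    - [0, 0, 3, 0, 0, 0]
    - [0, 0, 3, 0, 0, 0]
    - [0, 0, 3, 0, 0, 0]
    - [0, 0, 3, 0, 0, 0]
    - [0, 0, 0, 0, 0, 0]
    - [0, 0, 0, 0, 0, 0]

```text
clock: 2.1
tcp_pos: [520.0, 163.8, 109.6]
ee_rot: [0.001, -3.137, 0.001]
contact_force: [0.1, -0.1, 0.1]
finger_gap: 0.529
```

Request:
apply_moves:
  steps:
    - [0, 0.3, 0, 0, 0, 0]
    - [0, 0.2, 0, 0, 0, 0]
    - [0, 0.2, 0, 0, 0, 0]
    - [0, 0.1, 0, 0, 0, 0]
    - [0, 0.1, 0, 0, 0, 0]
    - [0, 0.1, 0, 0, 0, 0]
    - [0, 0, 0, 0, 0, 0]
    - [0, 0, 0, 0, 0, 0]

```text
clock: 2.77
tcp_pos: [522.4, 173.3, 111.4]
ee_rot: [-0.001, -3.142, -0.0]
contact_force: [0.1, -0.9, 0.2]
finger_gap: 0.527
```

Request:
apply_moves:
  steps:
    - [0, 0.1, 0, 0, 0, 0]
    - [0, 0.1, 0, 0, 0, 0]
    - [0, 0, 0, 0, 0, 0]
    - [0, 0, 0, 0, 0, 0]

```text
clock: 3.1
tcp_pos: [522.2, 174.9, 111.1]
ee_rot: [-0.001, -3.141, 0.001]
contact_force: [-2.0, -2.9, 1.5]
finger_gap: 0.53
```

Request:
apply_moves:
  steps:
    - [0, 0.1, 0, 0, 0, 0]
    - [0, 0.1, 0, 0, 0, 0]
    - [0, 0, 0, 0, 0, 0]
    - [0, 0, 0, 0, 0, 0]

```text
clock: 3.43
tcp_pos: [522.0, 176.1, 111.0]
ee_rot: [-0.002, -3.14, 0.003]
contact_force: [-2.0, -8.3, 0.8]
finger_gap: 0.524
```

Request:
apply_moves:
  steps:
    - [0, -0.7, 0, 0, 0, 0]
    - [0, -0.7, 0, 0, 0, 0]
    - [0, -0.3, 0, 0, 0, 0]
    - [0, -0.2, 0, 0, 0, 0]
    - [0, -0.1, 0, 0, 0, 0]
    - [0, 0, 0, 0, 0, 0]
    - [0, 0, 0, 0, 0, 0]

```text
clock: 4.02
tcp_pos: [522.5, 157.3, 111.4]
ee_rot: [0.001, 3.141, 0.0]
contact_force: [-0.7, -0.5, -0.0]
finger_gap: 0.523
```

Request:
apply_moves:
  steps:
    - [0, -0.1, 0, 0, 0, 0]
    - [0, -0.1, 0, 0, 0, 0]
    - [0, 0, 0, 0, 0, 0]
    - [0, 0, 0, 0, 0, 0]

```text
clock: 4.35
tcp_pos: [522.4, 155.4, 111.3]
ee_rot: [-0.001, -3.141, -0.0]
contact_force: [-0.2, 0.8, 0.6]
finger_gap: 0.527
```

Request:
apply_moves:
  steps:
    - [0, -0.1, 0, 0, 0, 0]
    - [0, -0.1, 0, 0, 0, 0]
    - [0, 0, 0, 0, 0, 0]
    - [0, 0, 0, 0, 0, 0]

```text
clock: 4.68
tcp_pos: [522.3, 153.3, 111.3]
ee_rot: [-0.001, -3.141, -0.0]
contact_force: [-0.9, 1.1, 1.1]
finger_gap: 0.524
```

Request:
apply_moves:
  steps:
    - [0, -0.1, 0, 0, 0, 0]
    - [0, -0.1, 0, 0, 0, 0]
    - [0, 0, 0, 0, 0, 0]
    - [0, 0, 0, 0, 0, 0]

```text
clock: 5.02
tcp_pos: [522.2, 151.9, 111.2]
ee_rot: [-0.001, -3.141, -0.002]
contact_force: [-2.2, 5.3, -0.4]
finger_gap: 0.525
```

Run:
```python
from h import *
s=manip.state();print(s["tcp_pos"],s["contact_force"])
p,D=vision.snapshot("top");np.savez("pics/t1.npz",p=p,d=D)
o=np.load("pics/top0.npz")["p"]
im=np.vstack([cv2.resize(a[195:245,195:345,::-1],(750,250),interpolation=cv2.INTER_CUBIC) for a in(o,p)])
cv2.imwrite("pics/c2.png",im)
```

```text
[522.15408163 151.85113831 111.23742922] [-2.23165419  5.30981642 -0.42819848]
```

View pics/c2.png

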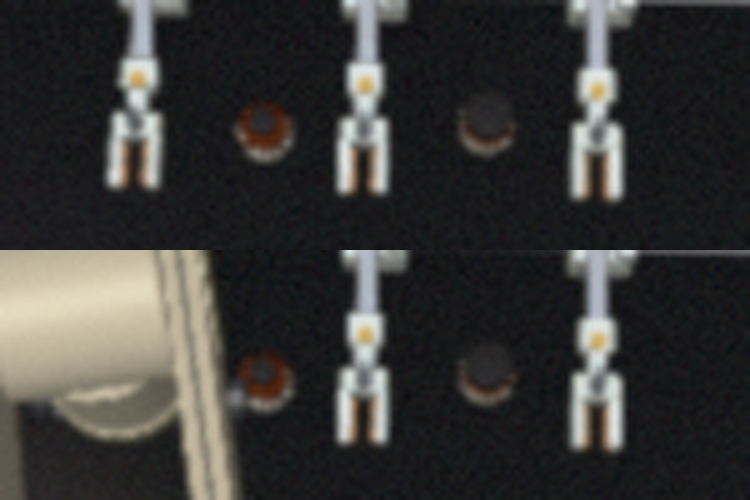

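The arm hides the left clamp from above. Its travel between ±5 N contacts is about 23 mm at 45 mm opening. I run the same test on the middle clamp to compare.

Request:
apply_moves:
  steps:
    - [0, 0.6, 0, 0, 0, 0]
    - [0, 0.6, 0, 0, 0, 0]
    - [0, 0, -2.5, 0, 0, 0]
    - [0, 0, -2.5, 0, 0, 0]
    - [0, -3, -0.5, 0, 0, 0]
    - [0, -4, 0, 0, 0, 0]
    - [0, -4, 0, 0, 0, 0]
    - [0, -3, 0, 0, 0, 0]
    - [0, -1, 0, 0, 0, 0]
    - [0, 0, 0, 0, 0, 0]
    - [0, 0, 1.5, 0, 0, 0]
    - [0, 0, 2, 0, 0, 0]
    - [0, 0, 2, 0, 0, 0]
    - [0, 0, 0, 0, 0, 0]

```text
clock: 6.23
tcp_pos: [519.6, 14.7, 107.0]
ee_rot: [0.0, -3.135, -0.001]
contact_force: [-1.2, -0.8, -1.7]
finger_gap: 0.526
```

Request:
apply_moves:
  steps:
    - [0, 0.3, 0, 0, 0, 0]
    - [0, 0.2, 0, 0, 0, 0]
    - [0, 0.2, 0, 0, 0, 0]
    - [0, 0.2, 0, 0, 0, 0]
    - [0, 0, 0, 0, 0, 0]
    - [0, 0, 0, 0, 0, 0]

```text
clock: 6.73
tcp_pos: [522.8, 22.5, 112.1]
ee_rot: [0.001, 3.14, -0.0]
contact_force: [-1.0, -1.2, 0.8]
finger_gap: 0.526
```

Request:
apply_moves:
  steps:
    - [0, 0.1, 0, 0, 0, 0]
    - [0, 0.1, 0, 0, 0, 0]
    - [0, 0, 0, 0, 0, 0]
    - [0, 0, 0, 0, 0, 0]

```text
clock: 7.07
tcp_pos: [522.3, 24.3, 111.3]
ee_rot: [-0.001, -3.142, -0.0]
contact_force: [-0.7, 0.1, 1.0]
finger_gap: 0.527
```

Request:
apply_moves:
  steps:
    - [0, 0.1, 0, 0, 0, 0]
    - [0, 0.1, 0, 0, 0, 0]
    - [0, 0, 0, 0, 0, 0]
    - [0, 0, 0, 0, 0, 0]

```text
clock: 7.4
tcp_pos: [522.3, 26.3, 111.2]
ee_rot: [-0.001, -3.142, 0.0]
contact_force: [-0.2, 0.4, -0.1]
finger_gap: 0.526
```

Request:
apply_moves:
  steps:
    - [0, 0.1, 0, 0, 0, 0]
    - [0, 0.1, 0, 0, 0, 0]
    - [0, 0, 0, 0, 0, 0]
    - [0, 0, 0, 0, 0, 0]

```text
clock: 7.73
tcp_pos: [522.3, 28.3, 111.3]
ee_rot: [-0.001, -3.141, 0.0]
contact_force: [-0.6, -1.2, -0.2]
finger_gap: 0.53
```

Request:
apply_moves:
  steps:
    - [0, 0.1, 0, 0, 0, 0]
    - [0, 0.1, 0, 0, 0, 0]
    - [0, 0, 0, 0, 0, 0]
    - [0, 0, 0, 0, 0, 0]

```text
clock: 8.07
tcp_pos: [522.2, 30.3, 111.2]
ee_rot: [-0.001, -3.141, 0.0]
contact_force: [-0.9, -0.2, -0.4]
finger_gap: 0.527
```

Request:
apply_moves:
  steps:
    - [0, 0.1, 0, 0, 0, 0]
    - [0, 0.1, 0, 0, 0, 0]
    - [0, 0, 0, 0, 0, 0]
    - [0, 0, 0, 0, 0, 0]

```text
clock: 8.4
tcp_pos: [522.2, 31.7, 111.2]
ee_rot: [-0.001, -3.141, 0.002]
contact_force: [-1.3, -5.4, -0.6]
finger_gap: 0.528
```

Request:
apply_moves:
  steps:
    - [0, -0.8, 0, 0, 0, 0]
    - [0, -0.8, 0, 0, 0, 0]
    - [0, -0.5, 0, 0, 0, 0]
    - [0, -0.3, 0, 0, 0, 0]
    - [0, -0.2, 0, 0, 0, 0]
    - [0, -0.2, 0, 0, 0, 0]
    - [0, 0, 0, 0, 0, 0]
    - [0, 0, 0, 0, 0, 0]

```text
clock: 9.07
tcp_pos: [522.3, 4.3, 111.3]
ee_rot: [0.001, 3.141, 0.0]
contact_force: [0.0, -0.5, 0.2]
finger_gap: 0.529
```

Request:
apply_moves:
  steps:
    - [0, -0.1, 0, 0, 0, 0]
    - [0, -0.1, 0, 0, 0, 0]
    - [0, 0, 0, 0, 0, 0]
    - [0, 0, 0, 0, 0, 0]

```text
clock: 9.4
tcp_pos: [522.3, 2.3, 111.3]
ee_rot: [-0.001, -3.142, 0.0]
contact_force: [0.5, 0.1, 0.8]
finger_gap: 0.527
```

Request:
apply_moves:
  steps:
    - [0, -0.1, 0, 0, 0, 0]
    - [0, -0.1, 0, 0, 0, 0]
    - [0, 0, 0, 0, 0, 0]
    - [0, 0, 0, 0, 0, 0]

```text
clock: 9.73
tcp_pos: [522.2, 0.3, 111.2]
ee_rot: [-0.001, -3.141, -0.0]
contact_force: [-0.8, 1.0, -0.5]
finger_gap: 0.527
```

Request:
apply_moves:
  steps:
    - [0, -0.1, 0, 0, 0, 0]
    - [0, -0.1, 0, 0, 0, 0]
    - [0, 0, 0, 0, 0, 0]
    - [0, 0, 0, 0, 0, 0]

```text
clock: 10.07
tcp_pos: [522.3, -1.8, 111.3]
ee_rot: [-0.001, -3.142, 0.0]
contact_force: [-1.5, 0.9, -0.1]
finger_gap: 0.527
```

Request:
apply_moves:
  steps:
    - [0, -0.1, 0, 0, 0, 0]
    - [0, -0.1, 0, 0, 0, 0]
    - [0, 0, 0, 0, 0, 0]
    - [0, 0, 0, 0, 0, 0]

```text
clock: 10.4
tcp_pos: [522.3, -3.8, 111.3]
ee_rot: [-0.001, -3.142, -0.0]
contact_force: [-1.0, 0.9, 0.3]
finger_gap: 0.524
```

The middle clamp flops to both sides: there was no force until about 18.7 mm to the left, and none past 16.8 mm to the right, while the left one stopped firmly at 13 and 10 mm. I lift away and check with pictures.

Request:
apply_moves:
  steps:
    - [0, 0.4, 0, 0, 0, 0]
    - [0, 0.3, 0, 0, 0, 0]
    - [0, 0, -2, 0, 0, 0]
    - [0, 0, -3, 0, 0, 0]
    - [0, 0, -3, 0, 0, 0]

```text
clock: 10.82
tcp_pos: [521.3, 3.7, 191.2]
ee_rot: [-0.001, -3.139, -0.0]
contact_force: [1.1, -0.3, -0.1]
finger_gap: 0.528
```

Request:
apply_moves:
  gripper: 0
  steps:
    - [0, 2.5, 0, 0, 0, 0]
    - [0, 3, 0, 0, 0, 0]
    - [0, 0, 0, 0, -6, 0]
    - [0, 0, 0, 0, -6, 0]
    - [0, 0, 0, 0, -6, 0]
    - [0, 0, 0, 0, -6, 0]
    - [0, 0, 0, 0, -6, 0]
    - [0, 0, 0, 0, 0, 0]
    - [0, 0, 0, 0, 0, 0]

```text
clock: 11.57
tcp_pos: [520.7, 58.6, 190.2]
ee_rot: [0.0, 2.621, 0.0]
contact_force: [-0.3, 0.5, 0.9]
finger_gap: -0.003
```

Run:
```python
from h import *
p,D=vision.snapshot("top");np.savez("pics/t2.npz",p=p,d=D)
q,_=vision.snapshot("scene")
a=cv2.resize(p[150:245,195:345,::-1],(475,300),interpolation=cv2.INTER_CUBIC)
b=cv2.resize(q[145:260,235:360,::-1],(325,300),interpolation=cv2.INTER_CUBIC)
cv2.imwrite("pics/c3.png",np.hstack([a,b]))
s=manip.state();print(s["tcp_pos"],s["ee_rot"],s["contact_force"],s["clock"])
```

```text
[523.92140404  58.35252747 193.87364891] [ 9.37024438e-04  2.61699779e+00 -1.25931050e-04] [-0.4861075   0.21008924  0.35933408] 11.6667
```

View pics/c3.png

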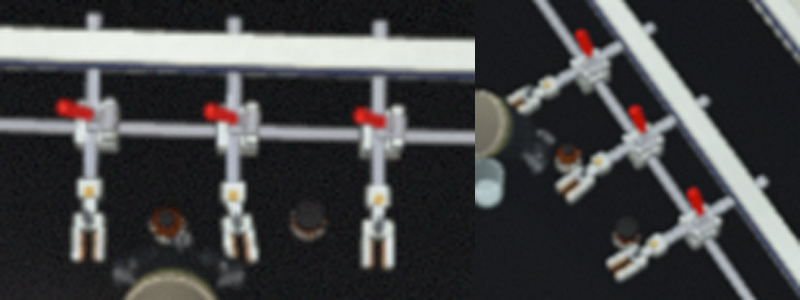

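The middle head stays swung to the right (about column 240, row 240 in the top crop) while the left and right heads stand straight, so the middle clamp is the worn one. Now to its lever.

Request:
apply_moves:
  steps:
    - [0, 0.6, 0, 0, 0, 0]
    - [-2.1, 0, 1.6, 0, 0, 0]
    - [-2.1, 0, 1.6, 0, 0, 0]
    - [-2.1, 0, 1.6, 0, 0, 0]
    - [-2.1, 0, 1.6, 0, 0, 0]
    - [-2.05, 0, 1.6, 0, 0, 0]
    - [0, 0, 0, 0, 0, 0]
    - [0, 0, 0, 0, 0, 0]

```text
clock: 12.33
tcp_pos: [654.6, 64.4, 173.1]
ee_rot: [0.001, 2.621, -0.0]
contact_force: [0.0, -0.6, 0.4]
finger_gap: -0.005
```

Request:
apply_moves:
  steps:
    - [0, -1, 0, 0, 0, 0]
    - [0, -1, 0, 0, 0, 0]
    - [0, -1, 0, 0, 0, 0]
    - [0, -1, 0, 0, 0, 0]
    - [0, -1, 0, 0, 0, 0]
    - [0, -1, 0, 0, 0, 0]

```text
clock: 12.83
tcp_pos: [652.1, 5.2, 174.7]
ee_rot: [-0.0, 2.62, 0.002]
contact_force: [-4.3, 1.8, 0.4]
finger_gap: -0.002
```

Request:
apply_moves:
  steps:
    - [0, -1, 0, 0, 0, 0]
    - [0, -0.8, 0, 0, 0, 0]
    - [0, 0, 0, 0, 0, 0]
    - [0, 0, 0, 0, 0, 0]

```text
clock: 13.17
tcp_pos: [653.1, -14.1, 174.9]
ee_rot: [0.002, 2.618, -0.0]
contact_force: [0.3, 0.5, 0.4]
finger_gap: 0.002
```

```bash
cat > red.py <<'E'
from h import *
for n in("scene","top"):
    p,D=vision.snapshot(n);H=hsv(p);X=cloud(n,D)
    red=(((H[...,0]<8)|(H[...,0]>172))&(H[...,1]>150)&(H[...,2]>100)).astype(np.uint8)
    k,l,s,c=cv2.connectedComponentsWithStats(red)
    for i in range(1,k):
        if 8<s[i,4]<70: print(n,s[i,4],c[i].round(1),np.nanmedian(X[l==i],0).round(1))
s=manip.state();print(s["tcp_pos"],s["contact_force"],s["clock"])
E
python3 red.py
```

```text
scene 38 [278.5  64. ] [786.2 363.9 485. ]
scene 40 [276.5 160.4] [658.  178.8 176.5]
scene 34 [306.9 203.5] [657.1 -36.1 179.6]
scene 40 [319.1 220.7] [ 654.5 -125.8  181. ]
top 46 [217.2 184.2] [657.5 178.1 183.1]
top 44 [284.4 186. ] [656.5 -42.1 184.2]
top 35 [310.5 186.7] [ 655.7 -123.8  185.7]
[652.9297323  -13.48383713 174.53775934] [-0.35084039 -0.20639016 -0.42498656] 13.2667
```

The middle lever is open (red sleeve centre now at y ≈ −40). I retreat and line up for the shank.

Request:
apply_moves:
  gripper: 4
  grip_force: 70
  steps:
    - [0, 0, -3, 0, 0, 0]
    - [0, 0, -3, 0, 0, 0]
    - [0, 1.3, 0, 0, 5, 0]
    - [0, 1.25, 0, 0, 5, 0]
    - [0, 0, 0, 0, 0, 0]
    - [0, 0, 0, 0, 0, 0]

```text
clock: 13.77
tcp_pos: [623.7, 12.7, 226.4]
ee_rot: [-0.002, 2.791, 0.0]
contact_force: [-0.5, 0.2, -0.0]
finger_gap: 0.468
```

Request:
apply_moves:
  steps:
    - [1.1, -0.05, 2.35, 0, 0, 0]
    - [1.1, 0, 2.35, 0, 0, 0]
    - [1.1, 0, 2.35, 0, 0, 0]
    - [1.1, 0, 2.35, 0, 0, 0]
    - [0, 0, 0, 0, 0, 0]
    - [0, 0, 0, 0, 0, 0]

```text
clock: 14.27
tcp_pos: [611.5, 11.2, 120.3]
ee_rot: [0.001, 2.796, 0.0]
contact_force: [0.5, -0.1, 0.2]
finger_gap: 0.468
```

Run:
```python
from h import *
p,D=vision.snapshot("scene")
cv2.imwrite("pics/c4.png",cv2.resize(p[145:260,225:365,::-1],(700,575),interpolation=cv2.INTER_CUBIC))
s=manip.state();print(s["tcp_pos"],s["contact_force"],s["clock"])
```

```text
[613.3554354   11.0535694  122.98926748] [0.74229017 0.38170651 0.42522748] 14.3167
```

View pics/c4.png

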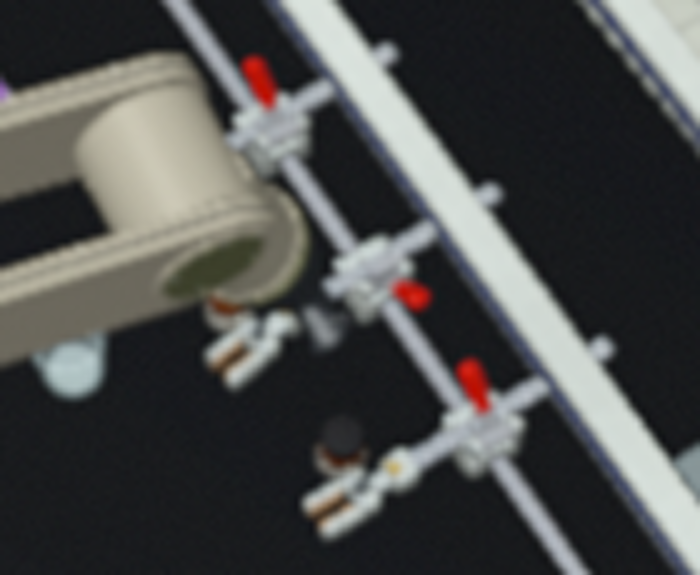

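The picture shows the middle lever thrown over to the right (about 410, 293) and the finger beside the shank (about 322, 325). I close the gripper.

Request:
apply_moves:
  gripper: 0.6
  grip_force: 70
  steps:
    - [0, 0, 0, 0, 0, 0]
    - [0, 0, 0, 0, 0, 0]
    - [0, 0, 0, 0, 0, 0]
    - [0, 0, 0, 0, 0, 0]
    - [0, 0, 0, 0, 0, 0]
    - [0, 0, 0, 0, 0, 0]

```text
clock: 14.82
tcp_pos: [615.2, 11.7, 125.5]
ee_rot: [0.0, 2.789, 0.0]
contact_force: [-2.8, 3.6, 5.9]
finger_gap: 0.113
```

Request:
apply_moves:
  steps:
    - [-0.17, 0, -0.47, 0, 0, 0]
    - [-0.17, 0, -0.47, 0, 0, 0]
    - [-0.34, 0, -0.94, 0, 0, 0]
    - [-0.34, 0, -0.94, 0, 0, 0]
    - [-0.34, 0, -0.94, 0, 0, 0]
    - [0, 0, 0, 0, 0, 0]
    - [0, 0, 0, 0, 0, 0]

```text
clock: 15.4
tcp_pos: [614.5, 10.9, 164.7]
ee_rot: [0.001, 2.79, -0.001]
contact_force: [0.4, -0.3, -2.4]
finger_gap: 0.114
```

Run:
```python
from h import *
for n in("top","scene"):
    p,D=vision.snapshot(n);X=cloud(n,D);G=X.reshape(-1,3)
    g=G[(abs(G[:,1]-11)<25)&(G[:,0]>500)&(G[:,0]<800)&(G[:,2]>110)&(G[:,2]<250)]
    for x in range(500,800,8):
        s=g[(g[:,0]>=x)&(g[:,0]<x+8)]
        if len(s)>2: print(n,x,len(s),s[:,1].min().round(1),s[:,1].max().round(1),np.median(s[:,1]).round(1),np.median(s[:,2]).round(1),s[:,2].max().round(1))
s=manip.state();print(s["tcp_pos"],s["ee_rot"],s["contact_force"],s["moment"])
```

```text
top 636 17 -10.9 15.3 5.4 166.6 178.0
top 644 32 -14.0 26.2 2.6 162.1 178.8
top 652 34 -13.8 33.6 10.8 154.0 180.6
top 660 32 -13.7 30.1 6.1 162.6 176.9
top 668 21 -13.6 26.6 9.4 151.3 175.2
top 676 19 -10.1 26.9 12.8 168.2 180.9
top 684 7 6.6 16.7 13.1 171.4 173.8
top 692 12 6.7 16.7 11.7 171.9 175.5
top 740 3 7.9 14.5 11.2 173.3 174.9
top 748 6 7.9 14.6 11.4 174.8 175.7
top 756 7 8.1 14.9 11.4 173.9 175.3
top 764 6 8.5 15.1 13.3 170.3 173.7
top 772 5 8.5 15.3 11.8 170.6 172.7
scene 508 16 -13.7 17.4 6.2 172.9 182.9
scene 516 16 -13.2 17.8 8.6 172.5 181.9
scene 524 16 -11.7 16.7 3.2 175.2 180.1
scene 532 15 -11.6 19.3 0.3 174.6 200.6
scene 540 20 -10.1 22.4 1.8 175.5 195.7
scene 548 19 -8.6 19.4 -0.0 178.8 194.1
scene 556 6 2.5 15.7 6.3 169.3 179.1
scene 564 12 -7.3 14.1 6.3 175.5 228.8
scene 572 10 -1.1 15.2 3.4 178.5 185.6
scene 580 9 -0.1 13.3 2.7 171.8 183.3
scene 588 3 -7.0 1.8 1.3 169.9 247.4
scene 596 7 -7.2 -5.2 -6.3 223.0 242.7
scene 612 3 0.7 11.4 2.4 176.8 177.7
scene 620 9 2.9 15.8 7.3 174.3 182.0
scene 628 19 -9.5 19.1 7.0 140.6 176.7
scene 636 26 -13.1 19.0 -4.6 143.6 174.5
scene 644 35 -13.9 21.0 -0.9 156.3 179.1
scene 652 19 -13.1 17.2 -5.9 165.1 176.7
scene 660 20 -10.4 21.5 4.8 164.4 176.2
scene 668 13 -13.9 19.6 5.7 164.2 174.8
scene 676 12 -11.1 18.3 7.8 156.1 171.5
scene 684 8 5.3 18.3 10.6 169.1 173.0
scene 692 9 4.8 18.5 11.1 172.7 176.8
scene 700 3 5.9 10.7 7.1 168.3 170.4
scene 748 6 6.7 18.2 13.2 168.1 172.0
scene 756 8 6.4 16.3 11.7 168.1 175.5
scene 764 8 6.6 20.0 11.8 172.0 175.1
[613.34526681  11.07502575 162.61690282] [ 1.15056095e-03  2.79284616e+00 -3.60864701e-04] [ 0.47672413  0.38039667 -1.74271545] [-0.0011973   0.4095949   0.01099169]
```

Request:
apply_moves:
  steps:
    - [1.07, 0, -0.72, 0, 0, 0]
    - [2.14, 0, -1.44, 0, 0, 0]
    - [2.14, 0, -1.44, 0, 0, 0]
    - [2.14, 0, -1.44, 0, 0, 0]
    - [2.14, 0, -1.44, 0, 0, 0]
    - [2.14, 0, -1.44, 0, 0, 0]
    - [2.14, 0, -1.44, 0, 0, 0]
    - [2.14, 0, -1.44, 0, 0, 0]
    - [0.8, 0, -0.5, 0, 0, 0]
    - [0, 0, 0, 0, 0, 0]
    - [0, 0, 0, 0, 0, 0]

```text
clock: 16.42
tcp_pos: [416.7, 11.2, 211.4]
ee_rot: [0.001, 2.791, -0.001]
contact_force: [0.2, 0.6, -2.0]
finger_gap: 0.119
```

Request:
apply_moves:
  steps:
    - [0, -1.5, 0, 0, 0, 0]
    - [0, -2.6, 0, 0, 0, 0]
    - [0, -2.6, 0, 0, 0, 0]
    - [0, -2.6, 0, 0, 0, 0]
    - [0, -2.6, 0, 0, 0, 0]
    - [0, -2.6, 0, 0, 0, 0]
    - [0, -2.6, 0, 0, 0, 0]
    - [0, -2.6, 0, 0, 0, 0]
    - [0, -2.6, 0, 0, 0, 0]
    - [0, -2.6, 0, 0, 0, 0]
    - [0, -2.6, 0, 0, 0, 0]
    - [0, -2.6, 0, 0, 0, 0]
    - [0, -2.6, 0, 0, 0, 0]
    - [0, -2.6, 0, 0, 0, 0]
    - [0, -1.3, 0, 0, 0, 0]
    - [0, 0, 0, 0, 0, 0]
    - [0, 0, 0, 0, 0, 0]

```text
clock: 17.83
tcp_pos: [416.1, -355.3, 209.6]
ee_rot: [0.004, 2.794, 0.003]
contact_force: [-0.4, 0.7, -2.2]
finger_gap: 0.113
```

Request:
apply_moves:
  steps:
    - [0.97, 0, 2.67, 0, 0, 0]
    - [0.97, 0, 2.67, 0, 0, 0]
    - [0.97, 0, 2.67, 0, 0, 0]
    - [0.97, 0, 2.67, 0, 0, 0]
    - [0.97, 0, 2.67, 0, 0, 0]
    - [0.97, 0, 2.67, 0, 1.6, 0]
    - [0, 0, 0, 0, 0, 0]
    - [0, 0, 0, 0, 0, 0]
    - [0, 0, 0, 0, 0, 0]

```text
clock: 18.58
tcp_pos: [425.3, -348.2, 45.9]
ee_rot: [0.023, 2.836, -0.012]
contact_force: [-0.3, -1.0, -1.2]
finger_gap: 0.114
```

```bash
cat > tr.py <<'E'
from h import *
for n in("top","scene"):
    p,D=vision.snapshot(n);H=hsv(p);X=cloud(n,D)
    red=((H[...,0]<10)|(H[...,0]>170))&(H[...,1]>120)
    m=(X[...,2]>7)&(X[...,2]<90)&(X[...,0]>260)&(X[...,0]<640)&(X[...,1]<-275)&(X[...,1]>-430)&~red
    g=X[m]
    for x in range(300,620,16):
        s=g[(g[:,0]>=x)&(g[:,0]<x+16)]
        if len(s)>3: print(n,x,len(s),s[:,1].min().round(1),s[:,1].max().round(1),np.median(s[:,1]).round(1),np.median(s[:,2]).round(1),s[:,2].max().round(1))
    if n=="top": cv2.imwrite("pics/tr_%d.png"%int(manip.state()["clock"]*100),cv2.resize(p[195:320,325:420,::-1],(456,600),interpolation=cv2.INTER_CUBIC))
s=manip.state();print(s["clock"],s["tcp_pos"],s["ee_rot"],s["contact_force"],s["finger_gap"])
E
python3 tr.py
```

```text
top 412 5 -342.7 -326.7 -335.7 75.1 84.6
top 428 20 -353.8 -336.4 -347.5 54.0 59.3
top 444 18 -364.0 -341.4 -346.2 51.4 56.5
top 460 20 -352.2 -341.8 -345.7 50.8 60.8
top 476 19 -364.6 -341.4 -347.5 48.6 57.6
top 492 18 -353.3 -342.3 -347.0 50.8 58.2
top 508 21 -366.1 -342.6 -348.9 49.4 56.6
top 524 19 -366.3 -343.3 -348.9 47.5 56.7
top 540 18 -354.8 -344.1 -349.0 47.7 54.0
top 556 18 -355.8 -343.2 -350.6 45.8 54.3
top 572 16 -356.8 -343.3 -348.9 46.2 55.4
scene 316 7 -374.1 -365.8 -370.6 63.4 69.1
scene 332 15 -371.8 -362.7 -367.4 61.1 70.3
scene 348 12 -369.2 -353.6 -366.5 59.6 69.3
scene 428 11 -359.9 -344.4 -352.1 54.9 73.9
scene 444 13 -356.1 -347.0 -352.0 53.6 64.2
scene 460 12 -356.1 -345.7 -351.5 51.5 58.5
scene 476 16 -358.6 -345.9 -352.4 50.2 58.5
scene 492 17 -357.7 -337.1 -350.7 49.5 59.9
scene 508 16 -358.4 -347.0 -352.6 48.3 57.9
scene 524 15 -358.6 -337.5 -353.3 51.4 56.3
scene 540 14 -358.2 -346.5 -353.0 47.2 53.7
scene 556 16 -359.5 -347.2 -353.6 46.9 54.5
scene 572 14 -359.2 -347.6 -353.9 47.1 57.7
18.6833 [ 425.62894942 -349.45133618   47.25580432] [ 0.02352073  2.83418647 -0.01535022] [ 0.55037708 -0.20010419 -1.43764913] 0.11506477313026293
```

Run:
```python
from h import *
s=manip.state();print(s["joint_pos"].round(3),s["joint_velocities"].round(3),s["tcp_pos"]);Rm=R.from_rotvec(s["ee_rot"]).as_matrix();print(Rm.round(3))
```

```text
[-0.94  -0.026  2.038  0.294  0.954 -2.644] [-0.005 -0.004 -0.001 -0.003 -0.004  0.   ] [ 425.62894942 -349.45133618   47.25580432]
[[-0.953  0.018  0.302]
 [ 0.015  1.    -0.013]
 [-0.303 -0.008 -0.953]]
```

Joint 6 is at its limit (−2.644 of −2.66). I shift toward the robot's centreline, which still leaves the clamp well inside the tray.

Request:
apply_moves:
  steps:
    - [0, 1, 0, 0, 0, 0]
    - [0, 1.3, 0, 0, 0, 0]
    - [0, 1, 0, 0, 0, 0]
    - [0, 0, 0, 0, 0, 0]
    - [0, 0, 0, 0, 0, 0]

```text
clock: 19.1
tcp_pos: [425.3, -314.8, 45.3]
ee_rot: [0.023, 2.836, -0.013]
contact_force: [0.9, -0.6, -2.1]
finger_gap: 0.108
```

```bash
python3 - <<'E'
from h import *
s=manip.state();print(s["joint_pos"].round(3),s["tcp_pos"]);Rm=R.from_rotvec(s["ee_rot"]).as_matrix();print(Rm.round(3))
E
python3 tr.py
```

```text
[-0.893 -0.092  2.105  0.284  0.945 -2.594] [ 425.31648787 -314.83749965   45.26160927]
[[-0.954  0.017  0.3  ]
 [ 0.014  1.    -0.011]
 [-0.301 -0.006 -0.954]]
top 412 5 -308.0 -292.9 -302.7 86.6 89.9
top 428 19 -321.2 -304.0 -314.4 53.8 64.3
top 444 19 -321.5 -309.2 -313.1 54.8 57.9
top 460 17 -322.4 -309.7 -317.2 50.5 56.0
top 476 21 -318.9 -308.8 -314.4 47.2 54.8
top 492 17 -329.7 -308.5 -315.2 47.9 55.0
top 508 20 -320.2 -308.9 -314.0 47.1 53.8
top 524 18 -330.1 -310.0 -315.5 44.2 55.8
top 540 20 -330.4 -310.6 -316.2 45.0 50.4
top 556 18 -320.8 -309.9 -314.3 46.4 52.3
top 572 17 -321.6 -310.2 -316.7 44.5 50.2
scene 316 10 -339.4 -330.7 -334.7 60.0 69.6
scene 332 12 -336.9 -328.9 -334.2 58.0 69.4
scene 348 14 -334.9 -317.6 -329.7 57.6 68.4
scene 428 11 -325.4 -311.6 -319.4 49.8 59.9
scene 444 16 -323.9 -312.2 -318.4 50.8 61.7
scene 460 15 -323.0 -312.0 -317.7 51.3 56.7
scene 476 16 -323.6 -313.4 -319.6 51.0 56.5
scene 492 14 -324.2 -312.4 -318.8 49.7 53.8
scene 508 13 -324.2 -311.3 -317.4 46.2 55.6
scene 524 16 -324.1 -303.8 -318.0 48.2 55.1
scene 540 16 -324.3 -312.8 -320.2 46.7 52.2
scene 556 15 -324.9 -306.1 -318.9 45.5 53.3
scene 572 15 -324.6 -304.2 -319.4 45.2 51.1
19.2 [ 425.34683056 -315.63738833   45.22379417] [ 0.02368657  2.83618906 -0.01286501] [ 0.4917533   0.10607358 -2.27583308] 0.11180625317093969
```

Request:
apply_moves:
  steps:
    - [0.28, 0.25, 0.89, 0, -0.9, 0]
    - [0.28, 0.25, 0.89, 0, 0, 0]
    - [0.21, 0, 0.67, 0, 0, 0]
    - [0, 0, 0, 0, 0, 0]
    - [0, 0, 0, 0, 0, 0]
    - [0, 0, 0, 0, 0, 0]

```text
clock: 19.7
tcp_pos: [425.5, -310.5, 18.9]
ee_rot: [0.024, 2.822, -0.011]
contact_force: [-0.4, -0.0, -2.4]
finger_gap: 0.115
```

```bash
python3 tr.py; python3 -c "
from h import *
s=manip.state();print(s['joint_pos'].round(3));print(R.from_rotvec(s['ee_rot']).as_matrix().round(3))"
```

```text
top 412 16 -311.1 -275.7 -290.1 67.1 89.7
top 428 18 -321.7 -301.6 -310.4 26.3 40.1
top 444 21 -321.6 -304.1 -310.9 26.9 32.4
top 460 16 -315.6 -305.0 -310.1 25.2 30.0
top 476 21 -322.6 -304.2 -312.0 24.8 31.8
top 492 16 -316.4 -305.1 -310.9 24.8 28.0
top 508 19 -317.3 -305.4 -310.1 24.8 28.2
top 524 16 -317.9 -306.0 -313.1 23.7 31.4
top 540 18 -318.0 -306.2 -313.3 23.6 29.1
top 556 18 -318.8 -306.8 -311.5 20.5 26.4
top 572 14 -321.0 -305.7 -312.1 22.7 32.2
scene 316 10 -334.1 -312.0 -329.5 30.8 36.6
scene 332 16 -332.0 -307.5 -328.4 33.2 40.1
scene 348 11 -330.7 -320.4 -326.3 32.2 38.4
scene 364 4 -327.8 -324.2 -325.4 19.2 36.0
scene 412 6 -342.5 -322.2 -334.1 73.1 78.5
scene 428 14 -319.6 -307.4 -314.2 27.1 35.2
scene 444 16 -318.7 -306.4 -314.8 26.3 35.2
scene 460 15 -319.9 -307.4 -313.0 26.5 30.9
scene 476 15 -319.0 -304.0 -314.2 21.5 31.1
scene 492 15 -320.1 -306.5 -313.5 23.5 32.0
scene 508 15 -319.5 -307.4 -314.2 24.1 30.0
scene 524 15 -319.4 -303.4 -313.3 22.1 30.7
scene 540 15 -320.8 -308.0 -316.0 23.3 31.6
scene 556 12 -320.3 -303.9 -313.9 22.1 28.2
scene 572 16 -320.4 -303.9 -314.6 21.8 30.1
19.8 [ 425.68487778 -310.74630281   19.35171743] [ 0.02396575  2.82092199 -0.0122028 ] [-1.20336417 -1.13592924 -2.35475869] 0.11389222106366599
[-0.896 -0.058  2.132  0.316  0.879 -2.63 ]
[[-0.949  0.018  0.315]
 [ 0.015  1.    -0.011]
 [-0.315 -0.006 -0.949]]
```

Request:
apply_moves:
  steps:
    - [0.05, 0, 0.15, 0, 0, 1]
    - [0.05, 0, 0.15, 0, 0, 0.5]
    - [0, 0, 0, 0, 0, 0]
    - [0, 0, 0, 0, 0, 0]

```text
clock: 20.13
tcp_pos: [425.3, -310.2, 15.6]
ee_rot: [0.061, 2.821, -0.005]
contact_force: [-0.3, 0.8, -3.0]
finger_gap: 0.11
```

Request:
apply_moves:
  steps:
    - [0.03, 0, 0.1, 0, 0, 0]
    - [0, 0, 0, 0, 0, 0]
    - [0, 0, 0, 0, 0, 0]

```text
clock: 20.38
tcp_pos: [425.3, -310.2, 14.6]
ee_rot: [0.061, 2.821, -0.005]
contact_force: [0.3, -0.5, -1.9]
finger_gap: 0.116
```

Request:
apply_moves:
  steps:
    - [0.03, 0, 0.1, 0, 0, 0]
    - [0, 0, 0, 0, 0, 0]
    - [0, 0, 0, 0, 0, 0]

```text
clock: 20.63
tcp_pos: [425.4, -310.3, 13.6]
ee_rot: [0.061, 2.821, -0.005]
contact_force: [-0.6, -0.1, -1.7]
finger_gap: 0.11
```

Request:
apply_moves:
  steps:
    - [0.03, 0, 0.1, 0, 0, 0]
    - [0, 0, 0, 0, 0, 0]
    - [0, 0, 0, 0, 0, 0]

```text
clock: 20.88
tcp_pos: [425.5, -310.3, 12.6]
ee_rot: [0.061, 2.821, -0.005]
contact_force: [0.2, -0.1, -1.4]
finger_gap: 0.113
```

Request:
apply_moves:
  steps:
    - [0.03, 0, 0.1, 0, 0, 0]
    - [0, 0, 0, 0, 0, 0]
    - [0, 0, 0, 0, 0, 0]

```text
clock: 21.13
tcp_pos: [425.7, -310.6, 12.2]
ee_rot: [0.06, 2.82, -0.006]
contact_force: [-5.1, 3.0, 5.9]
finger_gap: 0.114
```

The clamp has touched down in the tray (+6 N). I release it.

Request:
apply_moves:
  gripper: 3.5
  steps:
    - [0, 0, 0, 0, 0, 0]
    - [0, 0, 0, 0, 0, 0]
    - [0, 0, 0, 0, 0, 0]
    - [0, 0, 0, 0, 0, 0]
    - [0, 0, 0, 0, 0, 0]

```text
clock: 21.55
tcp_pos: [425.5, -310.3, 11.5]
ee_rot: [0.061, 2.821, -0.005]
contact_force: [0.7, 0.0, -0.7]
finger_gap: 0.41
```

Request:
apply_moves:
  steps:
    - [0, 0, -0.5, 0, 0, 0]
    - [0, 0, -1, 0, 0, 0]
    - [0, 0, -2, 0, 0, 0]
    - [0, 0, -3, 0, 0, 0]
    - [0, 0, -3.5, 0, 0, 0]
    - [0, 0, -3.5, 0, 0, 0]
    - [0, 0, -3.5, 0, 0, 0]
    - [0, 0, -2, 0, 0, 0]
    - [0, 3, 0, 0, 0, 0]
    - [0, 3, 0, 0, 0, 0]
    - [0, 3, 0, 0, 0, 0]
    - [0, 3, 0, 0, 0, 0]
    - [0, 0, 0, 0, 0, 0]

```text
clock: 22.63
tcp_pos: [370.9, -184.7, 192.5]
ee_rot: [0.057, 2.82, -0.003]
contact_force: [-0.6, -0.7, 0.8]
finger_gap: 0.413
```

```bash
python3 tr.py; python3 red.py; ls pics/tr*
```

```text
top 316 24 -336.4 -299.0 -307.8 24.0 32.9
top 332 30 -332.8 -297.8 -307.6 26.4 30.3
top 348 43 -327.5 -296.7 -310.8 28.2 48.6
top 364 25 -323.8 -298.7 -310.0 25.3 46.5
top 380 27 -324.1 -298.3 -308.6 24.4 35.2
top 396 28 -318.3 -298.6 -307.9 25.0 33.3
top 412 16 -316.2 -304.2 -310.2 20.4 24.6
top 428 20 -316.5 -304.7 -310.5 19.3 27.3
top 444 20 -321.8 -304.9 -311.2 20.9 24.0
top 460 19 -321.8 -305.7 -312.4 21.5 25.0
top 476 19 -318.6 -306.2 -312.7 20.2 27.5
top 492 18 -321.3 -306.4 -312.3 17.1 25.3
top 508 16 -319.2 -306.7 -313.0 18.3 25.8
top 524 19 -319.3 -307.4 -311.8 15.8 23.0
top 540 17 -322.8 -308.8 -313.1 15.3 27.9
top 556 21 -323.7 -308.2 -314.8 15.4 21.8
top 572 13 -320.4 -310.1 -315.3 14.7 20.8
scene 316 22 -332.1 -296.0 -309.0 25.0 36.2
scene 332 26 -332.4 -298.0 -315.2 26.3 33.5
scene 348 37 -328.8 -296.9 -315.0 33.7 52.4
scene 364 18 -326.6 -299.9 -312.8 24.8 49.9
scene 380 26 -320.9 -297.0 -311.8 24.7 35.5
scene 396 18 -321.8 -300.6 -313.1 21.8 29.1
scene 412 16 -319.3 -306.5 -313.8 20.9 25.2
scene 428 15 -319.1 -306.2 -313.0 19.2 22.2
scene 444 15 -320.1 -308.4 -314.5 
[... 265 characters left out ...]
7.0 22.7
scene 556 14 -323.2 -311.1 -317.3 18.5 23.2
scene 572 15 -324.8 -310.3 -318.6 14.3 22.8
22.7333 [ 371.09642649 -187.75074062  192.84104673] [ 0.05723444  2.81952479 -0.00713752] [ 0.16901227 -0.43962375  0.34578347] 0.4083774773978584
scene 38 [278.5  64. ] [785.7 363.4 484.7]
scene 40 [276.5 160.4] [658.5 179.  176.4]
scene 29 [307.2 203.5] [657.6 -39.1 184. ]
scene 41 [319.  220.7] [ 655.3 -123.8  179.1]
top 46 [217.2 184.2] [657.9 177.9 183.5]
top 48 [284. 186.] [657.5 -39.7 181.1]
top 35 [310.5 186.7] [ 655.2 -124.1  183.9]
[ 370.86548206 -188.90763269  192.59169108] [-0.69079714 -0.04253005 -0.56610046] 22.8333
pics/tr_1863.png
pics/tr_1914.png
pics/tr_1975.png
pics/tr_2268.png
```

Run:
```python
from h import *
s=manip.state();Rc=R.from_rotvec(s["ee_rot"]);Rt=R.from_rotvec([0,np.radians(150),0])
print("turn deg tool",np.degrees((Rc.inv()*Rt).as_rotvec()).round(2),"shift after turn, cm",(Rt.inv().apply(np.array([540,-76,195])-s["tcp_pos"])/10).round(2),s["joint_pos"].round(2))
```

```text
turn deg tool [ -0.89 -11.62  -2.29] shift after turn, cm [-14.77  11.29   8.25] [-0.79 -0.72  2.28  0.22  1.35 -2.34]
```

View pics/tr_2268.png

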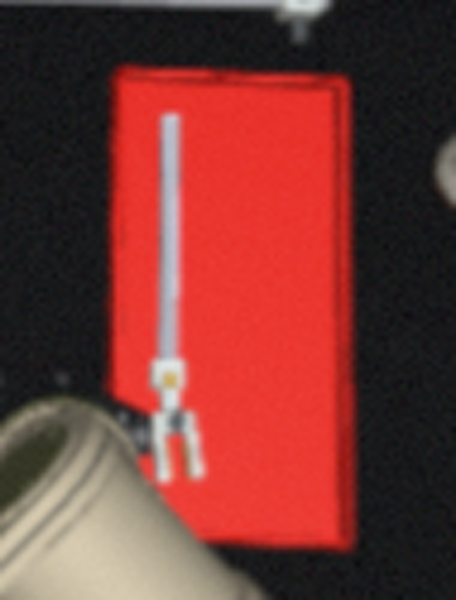

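The clamp lies flat and lengthwise in the tray (shank column 170, rows 115–360, jaws to row 480), clear of the walls. Next, shutting the emptied boss.

Request:
apply_moves:
  gripper: 0
  steps:
    - [0, 0, 0, -0.45, -5.8, -1.15]
    - [0, 0, 0, -0.45, -5.8, -1.15]
    - [-2.5, 1.9, 1.35, 0, 0, 0]
    - [-2.5, 1.9, 1.4, 0, 0, 0]
    - [-2.5, 1.9, 1.4, 0, 0, 0]
    - [-2.5, 1.9, 1.4, 0, 0, 0]
    - [-2.5, 1.9, 1.4, 0, 0, 0]
    - [-2.3, 1.8, 1.3, 0, 0, 0]
    - [0, 0, 0, 0, 0, 0]
    - [0, 0, 0, 0, 0, 0]
    - [0, 0, 0, 0, 0, 0]

```text
clock: 23.75
tcp_pos: [542.8, -79.0, 193.4]
ee_rot: [-0.001, 2.624, 0.006]
contact_force: [0.3, -0.8, -0.3]
finger_gap: 0.001
```

Request:
apply_moves:
  steps:
    - [-2.2, 0, 1.8, 0, 0, 0]
    - [-2.2, 0, 1.8, 0, 0, 0]
    - [-2.2, 0, 1.8, 0, 0, 0]
    - [-2.2, 0, 1.8, 0, 0, 0]
    - [0, 0, 0, 0, 0, 0]
    - [0, 0, 0, 0, 0, 0]

```text
clock: 24.25
tcp_pos: [654.8, -79.8, 174.0]
ee_rot: [0.002, 2.624, 0.006]
contact_force: [0.0, 0.0, -0.2]
finger_gap: 0.003
```

Request:
apply_moves:
  steps:
    - [0, 1, 0, 0, 0, 0]
    - [0, 1, 0, 0, 0, 0]
    - [0, 1, 0, 0, 0, 0]
    - [0, 1, 0, 0, 0, 0]
    - [0, 1, 0, 0, 0, 0]
    - [0, 1, 0, 0, 0, 0]
    - [0, 1, 0, 0, 0, 0]
    - [0, 0, 0, 0, 0, 0]
    - [0, 0, 0, 0, 0, 0]

```text
clock: 25.0
tcp_pos: [654.7, -9.0, 176.8]
ee_rot: [-0.001, 2.62, 0.005]
contact_force: [0.1, -0.5, 0.8]
finger_gap: -0.001
```

```bash
python3 red.py
```

```text
scene 38 [278.5  64. ] [785.3 361.5 486.6]
scene 40 [276.5 160.4] [657.3 177.5 179.5]
scene 29 [297.3 188.7] [657.8  27.2 184.8]
scene 41 [319.  220.7] [ 656.4 -123.8  180.6]
top 47 [217.3 184.2] [657.6 178.  182. ]
top 40 [263.2 185.4] [656.7  28.5 186.7]
top 35 [310.5 186.7] [ 654.9 -123.9  185.5]
[654.89829545  -9.09794686 176.32973078] [ 0.11253268  0.19786602 -0.81060293] 25.1
```

The lever snapped shut, back at its original pixel (263, 185). I back away and do the final check.

Request:
apply_moves:
  steps:
    - [0, 0, -3, 0, 0, 0]
    - [0, 0, -3, 0, 0, 0]
    - [3, 0, -1.7, 0, 0, 0]
    - [3, 0, -1.7, 0, 0, 0]
    - [3, 0, -1.7, 0, 0, 0]
    - [3, 0, -1.7, 0, 0, 0]
    - [3, 0, -1.7, 0, 0, 0]
    - [3, 0, -1.7, 0, 0, 0]
    - [0, 0, 0, 0, 0, 0]
    - [0, 0, 0, 0, 0, 0]
    - [0, 0, 0, 0, 0, 0]

```text
clock: 26.02
tcp_pos: [448.6, -10.3, 228.5]
ee_rot: [-0.001, 2.642, 0.006]
contact_force: [0.3, -0.2, 0.9]
finger_gap: 0.003
```

```bash
python3 red.py
python3 - <<'E'
from h import *
p,D=vision.snapshot("top");cv2.imwrite("pics/f.png",cv2.resize(p[140:330,90:440,::-1],(800,434),interpolation=cv2.INTER_CUBIC))
E
```

```text
scene 38 [278.5  64. ] [785.4 362.6 484.9]
scene 40 [276.5 160.4] [657.9 178.1 176.5]
scene 41 [296.9 189.3] [656.1  28.4 179.1]
scene 41 [319.  220.7] [ 656.3 -123.5  180.4]
top 46 [217.2 184.2] [657.4 178.4 182. ]
top 43 [263.3 185.6] [656.4  28.4 182.7]
top 35 [310.5 186.7] [ 654.9 -125.4  186. ]
[448.4244593  -10.06607091 228.3077539 ] [-0.61315351  0.97632052  0.64697806] 26.1167
```

View pics/f.png

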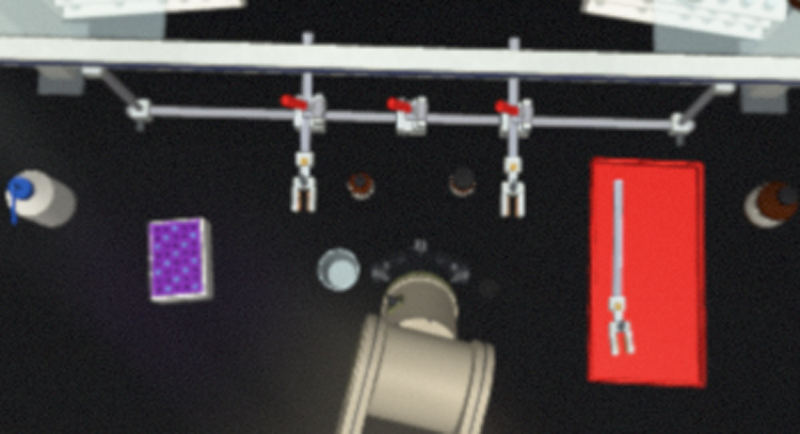

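The final view shows the empty middle boss with its lever shut (about 400, 105), the left and right clamps still locked and straight, the clamp in the tray (column 618, rows 180–355), and the bystanders in place. I hand the job in.

```bash
python3 -c "
from cell import manip
print(manip.sign_off())"
```

```text
the job is handed in; nothing more can be done
None
```

The middle clamp had the worn swivel. It now lies flat and lengthwise in the red tray, and its emptied boss is shut again on the bar. I handed the job in at about 26 s of the 72 s allowed.

- **Finding the worn clamp:** I rocked the left head both ways; it stopped with 8.3 N and 5.3 N at 5–8 mm less travel than the middle one. The middle head flopped to both sides and stayed swung to the right in the picture. I stopped there, so I did not rock the right clamp.
- **Moving it:** I flipped the middle lever open, lifted the clamp out, lowered it until it touched the tray floor and released it there.
- **Joint limit at the tray:** The wrist roll joint reached its range limit above the tray, so I shifted the clamp about 40 mm toward the tray's left side. It is well clear of the walls.
- **Last checks:** The middle lever's red sleeve is back at its original pixel within 0.2 px, so the boss kept its place. The two sound clamps look locked and straight. The bystanders look unmoved in the top view; I did not measure them, and the stopper was barely visible beside the gripper. The robot touches nothing.
- **Readings that disagreed:** The gripper read about 9.7 mm on the 12 mm shank, and the two cameras differed by 2–4 mm. Neither affected the result.

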